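# Lay the pipette canister down in the oven tray

### The arm

A 6-joint arm with a two-finger parallel gripper is mounted at the origin on the work surface. World frame = base frame: x ahead of the robot, y to its left, z up, the work surface at z = 0. Lengths are in m, angles in rad, forces in N, time in s.
With the tool pointing down it reaches from about 0.4 to 0.825 m from the base axis. Payload 7 kg.
Tool frame: the origin (TCP) lies midway between the tips of the shut fingers; the grasp point (between the pads) lies 19 mm behind it; z points along the fingers, x is the direction in which the jaws open and shut, and the axes are right-handed (so a half turn about z gives the same grasp; the last joint's range is limited). The gripper opens to 85 mm and grips with 20 to 120 N. Pads are 22 mm wide; open, the fingers measure 114 mm over their backs; the gripper's body (76 mm by 85 mm) begins 54 mm behind the grasp point. The pads swing forward as they close: fully open they stand 13 mm farther back than shut.
Start: joints at [-1.061, 0.359, 0.012, 0, -1.224, -0.288], TCP at [0.148, -0.658, 0.231] pointing down, gripper open.
Joint ranges: [-3.07, 3.07], [-1.43, 2.12], [-1.02, 1.25], [-3.03, 1.67], [-3.05, -0], [-3.03, 3.03]. Speed limits (rad/s): [2.39, 2.39, 3.01, 3.14, 3.14, 3.14].

### API

Orientations are given as a unit quaternion [x, y, z, w].
In Python, from cell import bot gives the robot as it stands. The module is installed in compiled form; this text tells all that it offers. Calls block until the motion is done:
- bot.move_to(position, orientation): joint-space move of the TCP to a pose.
- bot.move_straight(position, attitude=None, speed=0.15, threshold=None): straight line of the TCP; attitude=None keeps the orientation; speed is the mean speed in m/s. With threshold (N) it stops when the force on the tool has changed by that much, and returns True; else False.
- bot.movej(angles): joint-space move.
- bot.open_gripper() and bot.clamp(strength=None): open the fingers fully, or close them until they stop; strength is the grip in N (None keeps the last).
- bot.sleep(seconds).
- bot.inverse_kinematics(position, orientation): joint angles nearest the present ones, or None.
- bot.observe(): the state.
- bot.read_camera(name): name is "side" or "top"; returns (picture, depth): 480x640x3 uint8, red, green, blue; 480x640 float32, m along the optical axis (not along the pixel's ray), 0 where there is no reading.
- bot.camera_info(name): a dict with "fovy" (degrees; the focal length in pixels is half the picture's height over the tangent of half this angle, whatever the lens; pixels are square), "cx", "cy" (the principal point, pixels), "D" ([k1, k2, p1, p2, k3] as OpenCV has them; the pictures are not rectified), "world_to_cam" (4x4, takes a point from world to camera coordinates). Camera axes: x right, y down, z forward; pixel columns grow to the right and rows downward; lengths in m; the calibration is good to about 2 mm. A picture is of the moment at which its call begins. camera_info takes no time and is no camera call.
A pose or a line that the arm cannot do raises bot.Unreachable and nothing moves.
- bot.close_job(): hands the job in, once; it reports no verdict.
The state is a dict: "clock": time; "joint_pos": joint angles; "qvel": joint speeds; "tau": joint torques, N m; "position": TCP position; "ee_rot": TCP orientation; "contact_force": force on the tool from outside, world axes, zero at the start; "wrist_torque": the same for the moment, N m; "finger_gap": opening from 0.0 (shut) to 1.0 (fully open).
Only numpy, scipy, OpenCV 4.12 (cv2) and the standard library are available. Lean on these libraries where they do the work, as an engineer would, in place of code of your own. Each camera call takes 0.05 s, during which the arm holds its last target. There are 200 camera calls.

### The job

Lay the standing pipette canister down in the oven tray, next to the one already lying there: with the fingertips tip it over towards the tray's open front and let it down gently onto its side, all the way, without letting it drop. Then push it back lightly along the tray until its bottom rests squarely against the tray's back wall, its mouth facing the open front. Never grip, squeeze, lift or carry it, and leave the other canister and everything else on the bench where it is.

Things in the scene. Friction and masses are not known exactly. Their poses are not given: they have to be found in the camera images.
- canister: Standing canister: bright metal square tube with an orange band at its mouth, thin (do not squeeze), 68 x 68 x 180 mm tall, bottom closed, top open, walls 3 mm (mouth 62 x 62 mm inside, 177 deep), empty, 0.2-0.4 kg, centre of mass about 80 mm up. Loose; stands in the tray, back face 3 to 25 mm from the back wall (about parallel). Origin: centre of underside; z along the tube to the mouth, -x towards the tray's open front.
- canister_mouth (a point): Centre of the canister's open mouth, in the plane of the rim, 180 mm from its bottom. Axes as canister.
- canister_heel (a point): Middle of the bottom edge of the face that looks to the tray's open front (34 mm from the underside's centre): the edge it pivots on when tipped that way. Axes as canister.
- tray: Blue-grey enamelled oven tray with bright hem, fixed, 300 (x) x 230 (y) mm, floor 4 mm thick; walls 35 mm high, 3 mm thick at the back (+x end) and sides; front (-x end) open, no wall. Origin: centre of its underside on the bench. Inner face of the back wall at x = +147 mm, of the sides at y = +-112. Lanes at about y = +55 and -55 mm: one holds the standing canister, one the lying.
- tray_stop (a point): Point on the inner face of the tray's back wall, at its middle, 18 mm above the bench. Axes as tray.
- lying_canister: Same kind of canister, already lying in the tray's other lane, bottom towards the back wall, mouth to the open front; top side 68 mm above the tray's floor. Origin: on the floor under its centre line, 34 mm from its bottom end; its -x points to its mouth, 146 mm away. Leave alone.
- lid_a: Square canister lid, 74 x 74 x 38 mm, on the bench. Origin: underside centre. Leave alone.
- lid_b: A second such lid. Leave alone.
- tip_box: Frosted tip box with orange deck, 120 x 82 mm, about 100 mm tall with its raised lid. Origin: underside centre. Leave alone.
- tube_rack: Orange tube rack, 110 x 70 x 40 mm. Origin: underside centre. Leave alone.
- blue_rack: Blue and white rack, 125 x 85 x 44 mm. Origin: underside centre. Leave alone.
- spray_bottle: Light blue spray bottle, 70 mm wide, 192 mm tall. Origin: underside centre. Leave alone.
- reagent_bottle: Amber reagent bottle, 60 mm wide, 125 mm tall. Origin: underside centre. Leave alone.
Things that resemble listed ones, but are neither listed nor needed, are in the scene too. Leave any green or pink look-alike of the canister alone.

How it is judged:
At the end, for the whole second after the job is handed in: The canister lies at rest flat on the tray's floor (within about 3 degrees of level), mouth to the open front, along the tray within 0.10 rad, the centre of its bottom within 8 mm of the back wall; the lying canister moved less than 12 mm and the other things less than 30 mm (angle between canister's own z axis and vertical between 1.52 and 1.62 rad and angle between the z axis of canister and the x axis of tray, either way round below 0.1 rad and x of canister in the frame of tray above 0.139 m and x of canister_mouth in the frame of tray below 0 m and z of each of canister, canister_mouth in the frame of tray below 0.042 m and linear speed of canister below 0.01 m/s and angular speed of canister below 0.05 rad/s and distance of lying_canister from where it was at the start of the episode below 0.012 m and distance of each of lid_a, lid_b, tip_box, tube_rack, blue_rack, spray_bottle, reagent_bottle from where it was at the start of the episode below 0.03 m); the robot touches nothing.
It fails at once if the canister's thin sheet is gripped, squeezed or pushed hard: the fingers press on it with over 30 N (contact force between the fingers and canister above 30 N).
It fails at once if the canister comes down hard or is dropped: more than about 50 degrees tipped and turning faster than 3 rad/s (angle between canister's own z axis and vertical above 0.9 rad and angular speed of canister above 3 rad/s).
It fails at once if the canister is lifted or carried: the edge it pivots on comes more than 15 mm off the tray's floor (tipping it any other way does this too) (height (world z) of canister_heel above 0.019 m).
It fails at once if the lying canister is pushed about (12 mm or more) (distance of lying_canister from where it was at the start of the episode above 0.012 m).
It fails at once if something else on the bench is moved 30 mm or more (distance of any of lid_a, lid_b, tip_box, tube_rack, blue_rack, spray_bottle, reagent_bottle from where it was at the start of the episode above 0.03 m).
It also fails if it takes over 61 s, if anything falls off the work surface, if the arm or the gripper's body presses on something with over 40 N, if the wrist force passes 120 N, or if a joint passes its speed limit or range.

## Working session

There is one attempt and no reset: what is moved stays moved. The work goes in short steps, each a Python script; the robot and the scene stay as the last script left them, time stands still between calls to the robot, and variables do not carry over. Pictures are saved under pics/ and viewed, about 8 in all and at most 12, crops included, and the job is handed in when it is done.

```bash
mkdir -p pics; ls
python3 - <<'E'
from cell import bot
import cv2,numpy as np
for n in("top","side"):
    p,d=bot.read_camera(n); cv2.imwrite(f"pics/{n}0.png",p[:,:,::-1]); np.save(f"{n}0.npy",d); np.save(f"{n}0p.npy",p)
    i=bot.camera_info(n); print(n,i)
print(bot.observe())
E
```

```text
pics
top {'fovy': 46.853517678010505, 'cx': 312.0721335885392, 'cy': 243.08718888695955, 'D': array([-0.00363064,  0.        ,  0.        ,  0.        ,  0.        ]), 'world_to_cam': array([[-0.00513437, -0.99997986, -0.00373186,  0.04195403],
       [-0.99186589,  0.00556728, -0.12716552,  0.59106822],
       [ 0.12718374,  0.00304859, -0.99187449,  1.51041647],
       [ 0.        ,  0.        ,  0.        ,  1.        ]])}
side {'fovy': 54.59493179707284, 'cx': 321.63814374485906, 'cy': 243.14268901504025, 'D': array([-0.08215984,  0.        ,  0.        ,  0.        ,  0.        ]), 'world_to_cam': array([[-0.88911596, -0.45759536,  0.00890429,  0.51880258],
       [-0.31149851,  0.59076413, -0.7442892 ,  0.26834557],
       [ 0.33532295, -0.66453309, -0.66779809,  0.94167448],
       [ 0.        ,  0.        ,  0.        ,  1.        ]])}
{'clock': 0.1, 'joint_pos': array([-1.06088907e+00,  3.59314017e-01,  1.11558261e-02, -2.91216417e-04,
       -1.22411076e+00, -2.88097939e-01]), 'qvel': array([-0.00146079, -0.0011315 ,  0.00124713,  0.00184871,  0.00020046,
        0.00061769]), 'tau': array([-4.43516139e-03, -5.84760368e+01,  2.94105721e+01,  6.95454106e+00,
       -3.15393838e-03, -8.66611316e-08]), 'position': array([ 0.14836853, -0.65805104,  0.23046363]), 'ee_rot': array([ 6.24540354e-01,  7.80992180e-01,  4.04294887e-04, -6.30430113e-04]), 'contact_force': array([ 1.31379812, -0.00845326,  0.03577906]), 'wrist_torque': array([-0.00816456,  0.04552446,  0.03326308]), 'finger_gap': 0.9991645469720296}
```

View pics/top0.png

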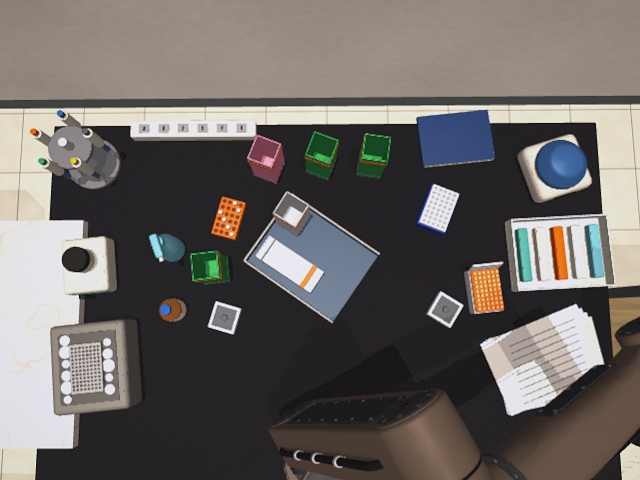

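View pics/side0.png

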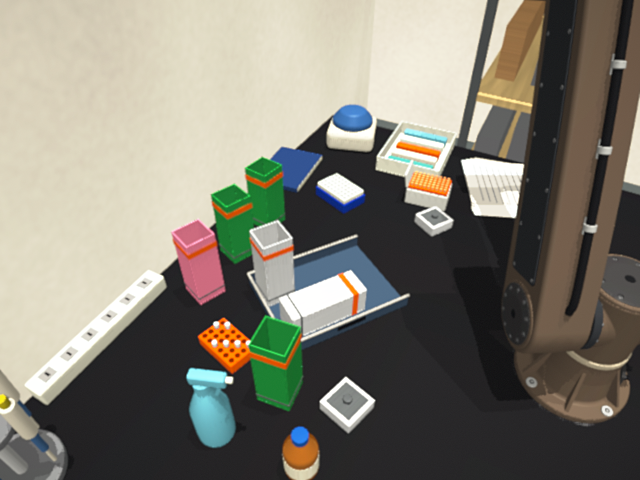

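The candidates in the top picture are bright metal (291,212), pink (265,158) and green (322,155), (374,155) and (209,267). Only the one at (291,212) is bare metal with an orange band and stands in the tray. I'll confirm that in a crop.

```bash
cat > h.py <<'E'
import cv2,numpy as np
from scipy.spatial.transform import Rotation as R
from cell import bot
def cam(n):
    i=bot.camera_info(n); f=240/np.tan(np.radians(i["fovy"]/2))
    return np.array([[f,0,i["cx"]],[0,f,i["cy"]],[0,0,1]]),i["D"],i["world_to_cam"]
def at_z(n,px,z):
    "pixels -> world points on the plane at height z"
    K,D,T=cam(n); q=cv2.undistortPoints(np.float64(px).reshape(-1,1,2),K,D)[:,0]
    r=np.c_[q,np.ones(len(q))]@T[:3,:3]; c=-T[:3,:3].T@T[:3,3]
    return c+r*((z-c[2])/r[:,2])[:,None]
def proj(n,P):
    K,D,T=cam(n); return cv2.projectPoints(np.float64(P).reshape(-1,1,3),cv2.Rodrigues(T[:3,:3])[0],T[:3,3],K,D)[0][:,0]
def cloud(n,d):
    K,D,T=cam(n); v,u=np.mgrid[:480,:640]; q=cv2.undistortPoints(np.float64(np.c_[u.ravel(),v.ravel()]).reshape(-1,1,2),K,D)[:,0]
    z=d.ravel()[:,None]; return ((np.c_[q,np.ones(len(q))]*z-T[:3,3])@T[:3,:3]).reshape(480,640,3)
E
python3 - <<'E'
from h import *
p=np.load("top0p.npy"); cv2.imwrite("pics/crop.png",cv2.resize(p[180:330,235:390,::-1],None,fx=4,fy=4,interpolation=cv2.INTER_CUBIC)[:600])
C=cloud("top",np.load("top0.npy"))
rg=C[180:330,235:390].reshape(-1,3)
m=(rg[:,2]>.17)&(rg[:,2]<.2); print("rim",m.sum(),cv2.minAreaRect(np.float32(rg[m,:2])),rg[m,2].mean())
m=(rg[:,2]>.064)&(rg[:,2]<.08); print("lying",m.sum(),cv2.minAreaRect(np.float32(rg[m,:2])),rg[m,2].mean())
m=(rg[:,2]>.001)&(rg[:,2]<.045)
r=cv2.minAreaRect(np.float32(rg[m,:2])); print("tray",r)
E
```

```text
rim 185 ((0.6609437465667725, 0.09162534028291702), (0.06935731321573257, 0.06930151581764221), 57.83951950073242) 0.18124119523669197
lying 1672 ((0.5781427621841431, 0.0730319619178772), (0.18676894903182983, 0.18068812787532806), 56.49649429321289) 0.07161621515677188
tray ((0.5669126510620117, 0.0395074188709259), (0.4463385343551636, 0.42801979184150696), 89.7120590209961)
```

View pics/crop.png

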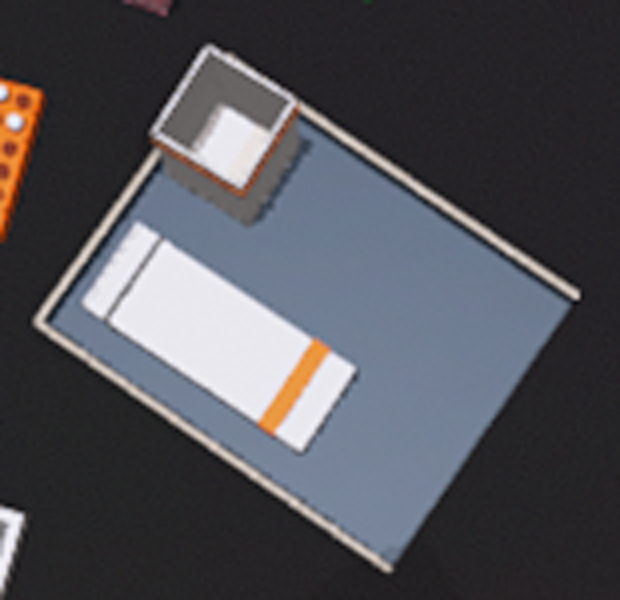

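The crop shows the bare metal canister (rim centre about (225,120)) with its orange band under the rim, standing in the tray next to the lying one. Next I'll fix the tray frame and check reachability for a tilted tool: closed fingers go a little way into the mouth, tip the canister, then carry the upper wall from inside while lowering it.

```bash
cat >> h.py <<'E'
px=np.array([[38,322],[390,572],[580,294]])/4+[235-.375,180-.375]
A,B,C3=at_z("top",px,.035)[:,:2]
ex=(A-B)/np.linalg.norm(A-B); ang=np.arctan2(ex[1],ex[0]); ey=np.array([-ex[1],ex[0]])
org=(B+C3)/2+ex*.150
# A-derived: back outer hem at +.150
def T2W(x,y,z): return np.r_[org+ex*x+ey*y,z]
def W2T(P): q=np.atleast_2d(P); return np.c_[(q[:,:2]-org)@ex,(q[:,:2]-org)@ey,q[:,2]]
def att(a,sgn=1):
    "tool z = (sin a along tray +x, -cos a), jaws along tray y"
    z=np.r_[ex*np.sin(a),-np.cos(a)]; x=np.r_[ey*sgn,0]
    return R.from_matrix(np.c_[x,np.cross(z,x),z]).as_quat()
E
python3 - <<'E'
from h import *
print("len",np.linalg.norm(A-B),np.linalg.norm(B-C3),"ang",ang,np.arctan2(*(B-C3)[::-1])-ang,"org",org)
print("A in tray",W2T(np.r_[A,.035]))
rim=np.array([[210,46],[297,104],[240,189],[153,134]])/4+[235-.375,180-.375]
for n,z in(("rim",.184),):
    r=W2T(at_z("top",rim,z)); print(r.round(4),r.mean(0)); e=r[0]-r[1]; print(np.arctan2(e[1],e[0]))
C=cloud("top",np.load("top0.npy"))[180:330,235:390].reshape(-1,3); t=W2T(C)
m=(t[:,2]>.178)&(t[:,2]<.192); print("rim depth",np.percentile(t[m],[2,98],axis=0).round(4))
m=(abs(t[:,2]-.072)<.006)&(t[:,1]>0); print("lying",np.percentile(t[m],[1,50,99],axis=0).round(4))
C=cloud("side",np.load("side0.npy")).reshape(-1,3); t=W2T(C)
m=(t[:,2]>.06)&(t[:,2]<.165)&(abs(t[:,0])<.17)&(t[:,1]<0)&(t[:,1]>-.1); print("side stand",np.percentile(t[m],[1,50,99],axis=0).round(4))
for s in(1,-1):
  for a in(0,.5,.7,.9,1.2,1.3):
    for x,z in((.1,.25),(.06,.17),(-.03,.045),(-.08,.04)):
      q=bot.inverse_kinematics(T2W(x,-.055,z),att(a,s)); print(s,a,x,z,None if q is None else q.round(2))
E
```

```text
len 0.2995299547666207 0.23398752797146455 ang 0.9513023987961351 1.5778957743424653 org [0.55368623 0.03965805]
A in tray [[0.14869937 0.11699082 0.035     ]]
[[ 0.1394 -0.0889  0.184 ]
 [ 0.0721 -0.0902  0.184 ]
 [ 0.07   -0.0245  0.184 ]
 [ 0.1358 -0.0215  0.184 ]] [ 0.10432871 -0.05627371  0.184     ]
0.018263890911186357
rim depth [[ 0.0696 -0.0913  0.1788]
 [ 0.1388 -0.0223  0.1902]]
lying [[-0.0521  0.0204  0.0664]
 [ 0.0368  0.0542  0.0717]
 [ 0.1243  0.0881  0.0776]]
side stand [[ 0.0697 -0.09    0.0615]
 [ 0.1094 -0.0241  0.1268]
 [ 0.1407 -0.019   0.1639]]
1 0 0.1 0.25 [ 0.43  0.33  0.01  0.   -1.25 -1.05]
1 0 0.06 0.17 [ 0.4   0.34 -0.16  0.   -1.07 -1.02]
1 0 -0.03 0.045 [ 0.31  0.39 -0.42  0.   -0.76 -0.93]
1 0 -0.08 0.04 [ 0.25  0.36 -0.48  0.   -0.72 -0.87]
1 0.5 0.1 0.25 [ 0.22  0.18 -0.12 -0.41 -0.92 -0.64]
1 0.5 0.06 0.17 [ 0.15  0.23 -0.23 -0.49 -0.81 -0.48]
1 0.5 -0.03 0.045 [-0.03  0.35 -0.36 -0.68 -0.69 -0.1 ]
1 0.5 -0.08 0.04 [-0.12  0.34 -0.38 -0.69 -0.72  0.  ]
1 0.7 0.1 0.25 [ 0.08  0.17 -0.14 -0.68 -0.89 -0.36]
1 0.7 0.06 0.17 [-0.01  0.24 -0.23 -0.79 -0.8
[... 1298 characters left out ...]
0.81 -2.86]
-1 0.7 -0.08 0.04 [-0.32  0.4  -0.34 -0.95 -0.86 -2.78]
-1 0.9 0.1 0.25 None
-1 0.9 0.06 0.17 [-0.19  0.28 -0.23 -1.08 -0.94 -2.94]
-1 0.9 -0.03 0.045 [-0.4   0.48 -0.31 -1.18 -0.98 -2.55]
-1 0.9 -0.08 0.04 [-0.49  0.49 -0.32 -1.14 -1.02 -2.49]
-1 1.2 0.1 0.25 [-0.32  0.3  -0.2  -1.36 -1.15 -2.74]
-1 1.2 0.06 0.17 [-0.42  0.43 -0.26 -1.4  -1.19 -2.52]
-1 1.2 -0.03 0.045 [-0.59  0.67 -0.3  -1.38 -1.25 -2.21]
-1 1.2 -0.08 0.04 [-0.67  0.69 -0.29 -1.32 -1.29 -2.19]
-1 1.3 0.1 0.25 [-0.39  0.35 -0.23 -1.46 -1.23 -2.61]
-1 1.3 0.06 0.17 [-0.47  0.49 -0.28 -1.47 -1.28 -2.41]
-1 1.3 -0.03 0.045 [-0.63  0.75 -0.29 -1.42 -1.35 -2.12]
-1 1.3 -0.08 0.04 [-0.71  0.76 -0.28 -1.35 -1.38 -2.11]
```

```bash
cat >> h.py <<'E'
XH,YC,b=.0705,-.0565,.011
def cp(w,u,th): return np.array([XH+w*np.cos(th)-u*np.sin(th), .004+w*np.sin(th)+u*np.cos(th)])
def fn(a): return np.array([np.sin(a),-np.cos(a)]), np.array([np.cos(a),np.sin(a)])
def push(th,a,L=.035):  # front rim on the finger's front face
    f,n=fn(a); return cp(.003,.18,th)+b*n+L*f
def hold(th,a,L=.032):  # back wall on the finger's rear face / tip
    f,n=fn(a)
    if th<a: return cp(.065,.18-L*np.cos(a-th),th)-b*n
    return cp(.065,.18,th)-b*n+L*f
def go(t,a,speed=.04,**k): return bot.move_straight(T2W(t[0],YC,t[1]),att(a),speed=speed,**k)
def clear(t,th,a):
    "clearances to front wall (tip, rim) and back wall (tip, rim), mm"
    f,n=fn(a); c=np.array([np.cos(th),np.sin(th)]); v=np.array([-np.sin(th),np.cos(th)])
    w=lambda p:(p-cp(0,0,th))@c
    return np.round(1e3*np.array([w(t-b*n)-.003,-b-(cp(.003,.18,th)-t)@n,.065-w(t+b*n),(cp(.065,.18,th)-t)@n-b]),1)
def alpha(th): return np.interp(th,[.7,1.4],[1.0,1.2])
E
python3 - <<'E'
from h import *
for th in(0,.2,.4,.48): t=push(th,1.); print("push",th,t.round(3),clear(t,th,1.))
t=push(.48,1.)
for th in(.5,.55,.6,.65,.7): print("play",th,clear(t,th,1.))
for th in(.7,.9,1.1,1.3,1.45,1.571): t=hold(th,alpha(th)); print("hold",th,t.round(3),clear(t,th,alpha(th)))
E
```

```text
push 0 [0.109 0.174] [29.5  0.  20.7 11.5]
push 0.2 [0.073 0.171] [25.1  0.  21.6 21.2]
push 0.4 [0.039 0.161] [19.8  0.  24.1 29.2]
push 0.48 [0.025 0.155] [17.4  0.  25.5 31.8]
play 0.5 [20.4  3.1 22.3 29.3]
play 0.55 [27.8 11.  14.4 22.8]
play 0.6 [35.2 19.2  6.6 15.9]
play 0.65 [42.4 27.5 -1.1  8.7]
play 0.7 [49.6 36.  -8.6  1.2]
hold 0.7 [0.018 0.151] [41.  28.2 -0.   9. ]
hold 0.9 [-0.011  0.138] [40.3 34.3  0.   4.9]
hold 1.1 [-0.037  0.119] [40.  39.5 -0.   0.5]
hold 1.3 [-0.06   0.092] [36.1 39.5  4.1  0. ]
hold 1.45 [-0.075  0.068] [32.8 38.1  7.9 -0. ]
hold 1.571 [-0.084  0.047] [29.9 35.8 11.6 -0. ]
```

Run:
```python
from h import *
a=1.; f,n=fn(a); t0=push(0,a)+.006*n
bot.clamp(20)
p=t0-.14*f; bot.move_to(T2W(p[0],YC,p[1]),att(a))
go(t0-.05*f,a,.15); go(t0,a,.05)
p,_=bot.read_camera("side"); 
go(push(.3,a),a,.04)
s=bot.observe(); print(s["clock"],s["contact_force"],W2T(s["position"]),s["finger_gap"])
q,_=bot.read_camera("side")
im=np.hstack([v[170:370,200:440,::-1] for v in(p,q)])
cv2.imwrite("pics/s1.png",cv2.resize(im,None,fx=1.65,fy=2*.825))
```

```text
7.175 [-0.22369426 -0.12715666  0.15984191] [[ 0.05575111 -0.05635431  0.16708836]] 0.0008399906746660166
```

View pics/s1.png

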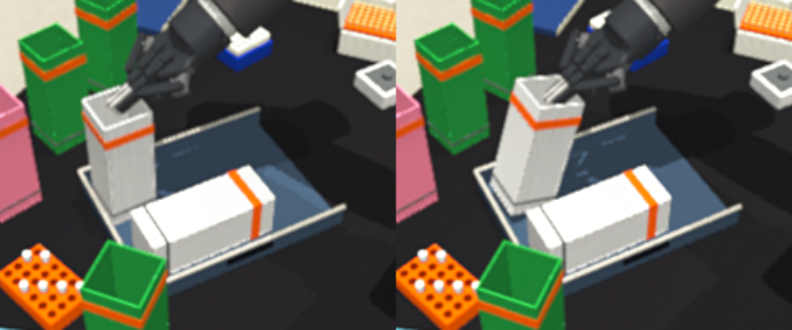

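The left half shows the fingers in the mouth at (125,95). On the right the canister is leaning, its rim at (545,90) and its heel still in place. I'll continue past the balance point.

Run:
```python
from h import *
a=1.; v=[]
def shot():
    p,_=bot.read_camera("side"); v.append(p[170:370,200:440,::-1])
go(push(.48,a),a,.03); bot.sleep(.3); shot()
go(hold(.7,a),a,.03); bot.sleep(.3); shot()
s=bot.observe(); print(s["clock"],s["contact_force"],W2T(s["position"]))
cv2.imwrite("pics/s2.png",cv2.resize(np.hstack(v),None,fx=1.65,fy=1.65))
```

```text
9.5917 [-0.57408237 -0.73923561 -0.6702257 ] [[ 0.01808725 -0.05644674  0.15092058]]
```

View pics/s2.png

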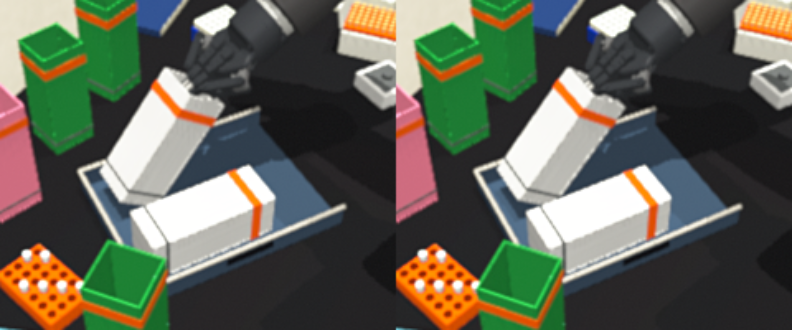

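In both frames the canister has gone past balance and rests on the fingers inside its mouth (right frame, about (600,85)), tilted roughly 40°. Now I'll lower it.

Run:
```python
from h import *
v=[]
def shot():
    p,_=bot.read_camera("side"); v.append(p[170:370,200:440,::-1])
for th in(.8,.9,1.0,1.1,1.2,1.3,1.36):
    go(hold(th,alpha(th)),alpha(th),.04)
    if th in(1.0,1.36): bot.sleep(.2); shot(); s=bot.observe(); print(s["clock"],s["contact_force"],W2T(s["position"]))
cv2.imwrite("pics/s3.png",cv2.resize(np.hstack(v),None,fx=1.65,fy=1.65))
```

```text
11.4917 [ 0.4896771  -0.09527706 -2.62738077] [[-0.02392416 -0.05644957  0.12913424]]
13.9083 [-0.5783496   0.1486979  -2.28415652] [[-0.06619669 -0.05650675  0.08328701]]
```

View pics/s3.png

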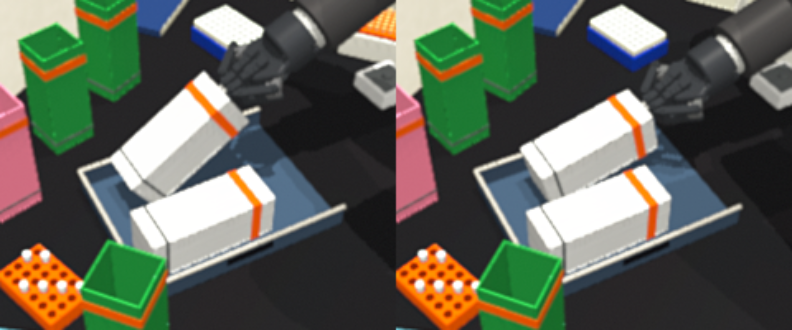

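The canister follows as planned. In the right frame it's about 12° from level and the upper rim rests on the fingers at (648,100). I'll set it down and measure its top face.

```bash
cat >> h.py <<'E'
def top_face():
    _,d=bot.read_camera("side"); t=W2T(cloud("side",d).reshape(-1,3))
    m=(abs(t[:,0])<.17)&(t[:,1]<-.028)&(t[:,1]>-.085)&(t[:,2]>.05)&(t[:,2]<.095)
    m&=t[:,0]>(np.percentile(t[m,0],1)); q=t[m]
    c=np.linalg.lstsq(np.c_[q[:,:2],np.ones(len(q))],q[:,2],rcond=None)[0]
    print("n",len(q),"slope",c[:2].round(3),"z",q[:,2].mean().round(4),"x",np.percentile(q[:,0],[1,99]).round(4),"rect",cv2.minAreaRect(np.float32(q[:,:2])))
E
python3 - <<'E'
from h import *
v=[]
for th in(1.42,1.48,1.53,1.571):
    go(hold(th,alpha(th)),alpha(th),.03)
t=hold(1.571,1.2)
for dz in(.004,.008,.012):
    go(t-[0,dz],1.2,.02); bot.sleep(.1); s=bot.observe(); print(s["clock"],s["contact_force"])
top_face()
p,_=bot.read_camera("side"); v.append(p[170:370,200:440,::-1])
cv2.imwrite("pics/s4.png",cv2.resize(np.hstack(v),None,fx=2.5,fy=2.5))
E
```

```text
16.2833 [0.38363306 0.09678611 0.08971063]
16.7333 [-0.02131667 -0.05491122 -0.55599412]
17.1833 [ 0.26757093  0.94839919 -0.8872333 ]
n 1853 slope [-0.006 -0.075] z 0.0697 x [-0.1657  0.0713] rect ((-0.047616735100746155, -0.05645248293876648), (0.05689021944999695, 0.24027442932128906), 89.98805236816406)
```

View pics/s4.png

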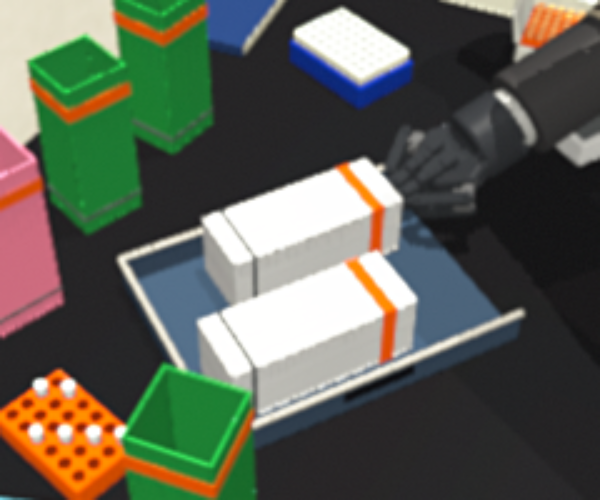

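It lies flat: slope 0.006 along its length, bottom at x≈0.071, and at (300,230) in the picture it is clear of its neighbour. I'll withdraw to the front, then push its upper rim with an upright tool and a force stop.

Run:
```python
from h import *
t=hold(1.571,1.2)-[0,.009]; t[0]-=0
go(t,1.2,.02); f,n=fn(1.2)
go(t+[-.075,0],1.2,.06)
go([-.19,.13],.9,.15)
go([-.17,.13],0.,.15)
go([-.155,.035],0.,.12)
go([-.130,.035],0.,.05)
v=[]
bot.sleep(.3); f0=bot.observe()["contact_force"]
for x in(-.075,-.055):
    r=go([x,.035],0.,.04,threshold=6); s=bot.observe(); print(r,s["clock"],W2T(s["position"]),(s["contact_force"]-f0)[:2]@ex)
r=go([-.03,.035],0.,.015,threshold=4); s=bot.observe(); print(r,s["clock"],W2T(s["position"]),(s["contact_force"]-f0)[:2]@ex)
top_face()
p,_=bot.read_camera("side"); v.append(p[170:370,200:440,::-1])
p,_=bot.read_camera("top"); v.append(p[160:360,205:445,::-1])
cv2.imwrite("pics/s5.png",cv2.resize(np.hstack(v),None,fx=1.65,fy=1.65))
```

```text
False 24.5333 [[-0.07488536 -0.05652636  0.03497198]] -0.9364885196979293
False 25.1833 [[-0.05432367 -0.05673862  0.03513491]] -0.30298358624073307
True 25.7 [[-0.05332853 -0.05604756  0.03464558]] -0.3308929076323305
n 1844 slope [-0.023 -0.158] z 0.0687 x [-0.0466  0.1382] rect ((0.042785488069057465, -0.056579042226076126), (0.056852664798498154, 0.19260816276073456), 89.89407348632812)
```

View pics/s5.png

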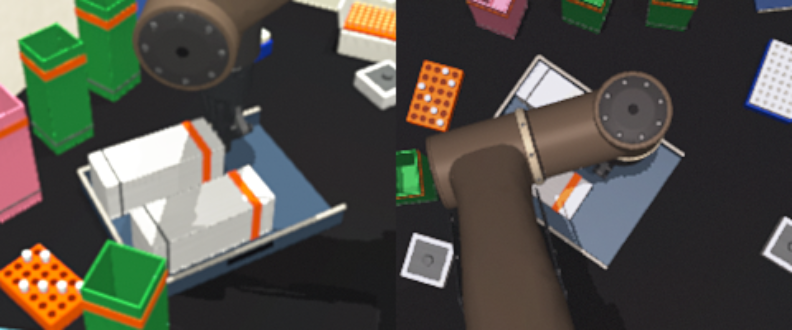

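The canister has slid back, its bottom near (95,160) at x≈0.138. The force stop tripped early, so I'll continue in small steps.

Run:
```python
from h import *
for x in np.arange(-.050,-.035,.002):
    r=go([x,.035],0.,.015,threshold=9); bot.sleep(.15); s=bot.observe()
    F=s["contact_force"][:2]@ex; print(r,round(s["clock"],1),W2T(s["position"])[0].round(4),F.round(2))
    if F<-3: break
top_face()
```

```text
False 26.4 [-0.0501 -0.0564  0.0349] -1.21
False 26.8 [-0.0479 -0.0565  0.035 ] -1.41
False 27.3 [-0.0459 -0.0566  0.0351] -2.05
False 27.7 [-0.0448 -0.0563  0.035 ] -4.89
n 1838 slope [-0.024 -0.166] z 0.0685 x [-0.0374  0.1463] rect ((0.051118556410074234, -0.0564044788479805), (0.19173139333724976, 0.05680812522768974), 0.022980572655797005)
```

The force rises to about 5 N with the bottom at x≈0.146, so it's at the wall. I'll back away and check with both cameras.

Run:
```python
from h import *
go([-.10,.035],0.,.06); go([-.15,.20],0.,.15)
q=bot.observe()["joint_pos"].copy(); q[0]-=1.2; bot.movej(q); bot.sleep(.3)
p,d=bot.read_camera("top"); t=W2T(cloud("top",d)[160:340,225:400].reshape(-1,3))
for n,lo,hi in(("ours",-.1,-.01),("lying",.01,.1)):
    m=(t[:,2]>.064)&(t[:,2]<.08)&(t[:,1]>lo)&(t[:,1]<hi)&(abs(t[:,0])<.17); u=t[m]
    c=np.linalg.lstsq(np.c_[u[:,:2],np.ones(len(u))],u[:,2],rcond=None)[0]
    print(n,np.percentile(u,[1,50,99],axis=0).round(4).tolist(),"slope",c[:2].round(3),cv2.minAreaRect(np.float32(u[:,:2])))
p0=np.load("top0p.npy")
s,_=bot.read_camera("side")
cv2.imwrite("pics/s6.png",cv2.resize(np.hstack([s[170:370,200:440,::-1],p[160:360,205:445,::-1]]),None,fx=1.65,fy=1.65))
print(bot.observe()["clock"],bot.observe()["contact_force"])
```

```text
ours [[-0.0323, -0.0992, 0.0652], [0.0546, -0.0655, 0.0718], [0.1441, -0.0325, 0.0792]] slope [ 0.002 -0.002] ((0.056221939623355865, -0.06577736139297485), (0.06826227158308029, 0.18061420321464539), 89.63330078125)
lying [[-0.0522, 0.0204, 0.0649], [0.0354, 0.0544, 0.0716], [0.1239, 0.088, 0.0787]] slope [0.    0.006] ((0.03625013679265976, 0.05431605130434036), (0.18008500337600708, 0.06917447596788406), 1.2304004430770874)
32.6583 [ 0.78552721 -0.82572011 -1.04903338]
```

View pics/s6.png

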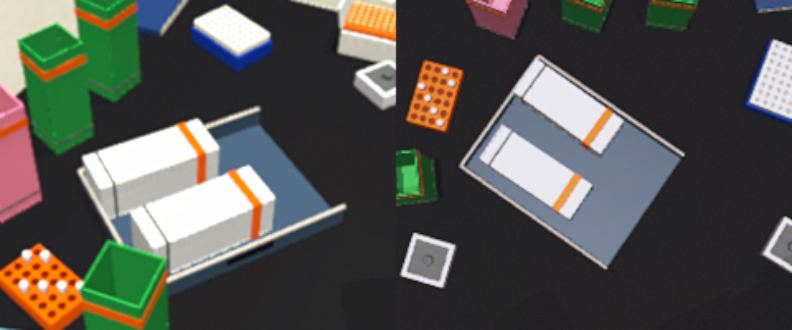

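The canister lies flat against the back wall at (535,75), mouth to the front, and the lying one hasn't moved. Handing in.

```bash
python3 -c "
from cell import bot
bot.close_job()"
```

```text
the job is handed in; nothing more can be done
```

The canister is lying in the tray with its bottom against the back wall and its mouth to the open front. The job was handed in at about 33 s on the robot's clock.

I put the shut fingertips a little way into the mouth and tipped the canister over its front edge. Past the balance point, I supported its upper wall from inside and lowered it gently onto the floor. Then I withdrew and pushed it back by its upper rim until the force rose to about 5 N at the wall.

**Last checks:**
- **Canister position:** the bottom is at x ≈ 0.146 m in the tray frame, where the wall is at 0.147 m. It is level within about 0.002 rad and along the tray within about 0.01 rad.
- **Lying canister:** it has not moved, to within about 1 mm.
- **Other things on the bench:** I only looked at them in the pictures and saw nothing displaced; I did not measure them.
- **Robot:** it is clear of everything.

**What disagreed:**
- The first force stop during the push tripped early, about 8 mm short of the wall. I finished that push in 2 mm steps, watching the force.
- The two cameras differ by about 9 mm on the canister's sideways position. The side camera's value was cut off by the limits I set, so I relied on the top camera, which gives y ≈ -0.066 m. That is about 9 mm from where it stood and clear of both its neighbour and the side wall.
- The side camera also gave a false slope of 0.02–0.17 for the top face; the top camera showed it flat.

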